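Hook the bag hanger onto the packing table's slotted upright

ROBOT

A 6-joint arm with a two-finger parallel gripper is mounted at the origin on the work surface. World frame = base frame: x ahead of the robot, y to its left, z up, the work surface at z = 0. Lengths are in mm, angles in rad, forces in N, time in s.
With the tool pointing down it reaches from about 275 to 750 mm from the base axis. Payload 10.2 kg.
Tool frame: the origin (TCP) lies midway between the tips of the shut fingers; the grasp point (between the pads) lies 19 mm behind it (ctrl.grasp_offset is the distance from the TCP to the grasp point, in mm); z points along the fingers, y is the line along which they close (so a half turn about z gives the same grasp; the last joint's range is limited). The gripper opens to 85 mm and grips with 20 to 120 N. Pads are 22 mm wide; open, the fingers measure 114 mm over their backs; the gripper's body (76 mm by 85 mm) begins 54 mm behind the grasp point. The pads swing forward as they close: fully open they stand 13 mm farther back than shut.
Start: joints at [-1.44, 0.313, 1.498, -0, 1.331, -0.223], TCP at [181.882, -492.494, 231.294] pointing down, gripper open.
Joint ranges: [-2.94, 2.94], [-0.97, 2.17], [0.19, 2.56], [-1.23, 4.37], [0.02, 3.11], [-2.88, 2.88]. Speed limits (rad/s): [2.39, 2.39, 3.01, 3.14, 3.14, 3.14].

INTERFACE

Orientations are given as a unit quaternion [w, x, y, z].
In Python, from rig import ctrl, viewer, models gives the robot as it stands. The module is installed in compiled form; this text tells all that it offers.
- The arm moves only by the shell command python3 -m pendant 'ROWS' [OPENING] [FORCE]. ROWS is text: rows parted by semicolons, each of 4 numbers parted by spaces: the shift along the tool's x, y, z in m, then the turn about the tool's z in rad. In form: x y z yaw; .... A call has 1 to 10 rows; each row shifts and turns the commanded pose from where the row before left it, along the tool's axes as they then stand; what a row does not reach is not made up. A row lasts 1/8 s, in which the tool goes at most 62.5 mm and 10.7 degrees, less where a joint would pass 70% of its speed; a pose out of reach is approached as far as the arm can. A call is refused whole if a number of a shift passes 0.0625 or a number of a turn 0.188, either way. A call with a gripper value outside its range is refused whole. OPENING is the opening, from 0 (shut) to 1 (fully open), set as the call begins (- or left out, the last holds). The fingers move at their own pace and stop on an object; FORCE is the grip in N (left out, the last holds). Time passes only in rows, so rows that do not move let the fingers close. It gives the time, the measured TCP pose, the force, the opening and the grip force at its end, in the units of the state.
- ctrl.sense(): the state, without advancing time (a new reading comes with each control period).
- viewer.capture(name): name is "side" or "top"; returns a dict with "color" (480x640x3 uint8, red, green, blue), "vertical_fov" (degrees; the focal length in pixels is half the picture's height over the tangent of half this angle, whatever the lens; pixels are square), "cx", "cy" (the principal point, pixels), "pose" (4x4, takes a point from camera to world coordinates). Camera axes: x right, y down, z forward; pixel columns grow to the right and rows downward; lengths in mm; the calibration is good to about 2 mm. A picture is of the moment at which its call begins. There is no depth.
- ctrl.finish_job(): hands the job in; it is judged then, once.
Trained networks look in the newest picture that a camera, given by its name, has taken for a name from the list of things; names that differ only in an ending like _2 or _b are one class to them, and where a whole thing is asked for, a point or a joint stands for the part that bears it (a point fixed in the world has none). Each returns a list of dicts, best first, with "p" (0 to 1); they miss things now and then, are a little off and sometimes report something else, mostly with a low value. They report only what shows in the picture. A call takes as long as a camera call. They do not tell look-alikes from the thing itself.
- models.boxes_of(camera, query): "at" ([x, y, z] in mm, in world coordinates, good to about 4 mm: the middle of the surface that is visible of it).
The state is a dict: "time_s": time; "joints": joint angles; "dq": joint speeds; "tau": joint torques, N m; "eef_pos": TCP position; "ee_rot": TCP orientation; "force": force on the tool from outside, world axes, zero at the start; "wrist_torque": the same for the moment, N m; "grip_width": opening from 0.0 (shut) to 1.0 (fully open); "grip_force": force on a finger pad.
Only numpy, scipy, OpenCV 4.12 (cv2) and the standard library are available. Lean on these libraries where they do the work, as an engineer would, in place of code of your own. Each camera call takes 0.05 s, during which the arm holds its last target. There are 200 camera calls.

TASK

Put up the yellow bag-hanger arm: press its two hook tabs into the top two slots of the slotted upright until its plate lies flat and holds the red lock in, then push it down until it bottoms and the red lock springs out over the plate. Feel for the bottom and never push on it with more than 20 N; leave the hanger level and let go of it, and leave everything else on the table where it is.

Things in the scene. Friction and masses are not known exactly. Their poses are not given: they have to be found in the camera images.
- hanger_grip (a point): Grip point of the loose yellow bag-hanger arm (240 to 390 g), standing upright, 56 mm above its flat underside. Axes: x the way its hook tabs point, y across, z up. It is inside an upright rib 12 mm thick in y (x -37 to +53, z -48 to +18 mm from here): grip it from above, closing along y. Arm along the bottom, 28 mm wide, to x -87, its tip turned up 28 mm.
- hanger_plate (a point): On the same hanger: middle of the lower edge of its back plate's back face (58 mm in +x and 56 mm below the grip point; same axes). The plate is 40 mm wide, 105 mm tall, 5 mm thick. Two steel hook tabs stick out of this face to x = +13.5 mm, 6 mm wide, noses narrower. Grip it with some 60 N; much harder squeezing can make the rib slip.
- hanger_tab (a point): On the same hanger: where the underside of the upper tab's neck meets the back face, 68 mm above the plate's lower edge; the lower tab is alike, 48 mm further down. Each: neck 6 mm high; past a 5.5 mm gap a lip 5 mm thick hangs 6 mm below the neck's underside, to drop behind the strip.
- post: Fixed upright: blue channel 58 mm wide, 280 mm tall, on a dark foot 130 x 130 x 10 mm. Its front is a bare-metal slotted strip 4 mm thick, hollow behind. Origin at table height under the middle of the strip's front face (plane x = 0). x points INTO the upright (press the hanger along +x), y along the face, z up. One column of four slots on y = 0, 10 mm wide, 36 mm tall, 48 mm apart.
- post_home (a point): On the upright, same axes: where the hanger's plate point (lower edge, back face) lies when home, 135 mm up, IF the strip is at nominal height; lower edges of the top two slots are then 20 and 68 mm above. But the strip, with slots and lock, is clamped up to 8 mm higher or lower each time, unreported: feel for the bottom. Tabs enter level 6 to 30 mm above true home; 18 above nominal suits all.
- lock (a joint): Red sprung lock tongue, 16 mm wide, 12 mm high, 7 mm out of the strip above the top slot. In m: 0 = out, about 0.007 = pushed in by the hanger's plate lying over it (about 4.5 N). Within about 1.5 mm of home it springs out over the plate's top edge, back to 0. Its pressure makes the hanger rub, so it does not sink by its weight: sliding takes some 1 to 6 N more.
- tape_roll: Bystander: roll of brown packing tape lying flat, 100 mm across, 48 mm high; origin at the centre of its underside. Leave alone.
- can_a: Bystander: food can with a red label, 74 mm across, 110 mm high, beside the upright; origin at the centre of its underside. Leave alone.
- can_b: Bystander: food can with a green label, 74 mm across, 110 mm high; origin at the centre of its underside. Leave alone.
- tumbler: Bystander: steel drinking tumbler, about 84 mm across, 170 mm high; origin at the centre of its underside. Leave alone.
- jar: Bystander: brown jar with a white cap, 68 mm across, 100 mm high; origin at the centre of its underside. Leave alone.
- marker: Bystander: black marker pen with a blue cap, lying, 130 mm long, 18 mm thick; origin on its underside near the middle. Leave alone.
Things that resemble listed ones, but are neither listed nor needed, are in the scene too. Of the things that look like the part that bears hanger_grip, the middle-sized one is meant.

How it is judged (in metres and radians):
On the way:
1. both tabs are through the top two slots, the plate flat on the strip and holding the red lock in (x of hanger_grip in the frame of post between -0.063 and -0.053 m and y of hanger_grip in the frame of post between -0.005 and 0.005 m and angle between hanger_grip's own z axis and vertical below 0.1 rad and z of hanger_grip in the frame of post between 0.183 and 0.233 m and value of joint lock above 0.0045 m), for 0.2 s.
At the end, for the whole second after the job is handed in: The hanger hangs in the top two slots: its grasp point within 5 mm of the face's centre line, 53 to 63 mm out from the face and within 10.5 mm of its nominal home height, level within 0.1 rad, at rest and released, with the red lock sprung out (below 2.5 mm) over the plate (x of hanger_grip in the frame of post between -0.063 and -0.053 m and y of hanger_grip in the frame of post between -0.005 and 0.005 m and angle between hanger_grip's own z axis and vertical below 0.1 rad and z of hanger_grip in the frame of post between 0.1805 and 0.2015 m and value of joint lock below 0.0025 m and linear speed of hanger below 0.02 m/s); the robot touches nothing.
It fails at once if the hanger is jammed against the upright (contact forces, the lock and the rubbing of the tabs included, over 45 N; a push of 20 N stays below) (contact force between hanger and post above 45 N).
It fails at once if a can, the jar, the tumbler, the tape roll or the marker is shifted by more than 30 mm (distance of any of tape_roll, can_a, can_b, tumbler, jar, marker from where it was at the start of the episode above 0.03 m).
It also fails if it takes over 64 s, if anything falls off the work surface, if the arm or the gripper's body presses on something with over 40 N, if the wrist force passes 120 N, or if a joint passes its speed limit or range.

## Working session

There is one attempt and no reset: what is moved stays moved. The work goes in short steps, Python scripts to look and compute and a shell command to move; the robot and the scene stay as the last step left them, time stands still between calls to the robot, and variables do not carry over. Pictures are saved under pics/ and viewed, at most 10 in all, crops included, and the job is handed in when it is done.

```bash
mkdir -p pics; cat > h.py <<'E'
import numpy as np,cv2
from rig import ctrl,viewer,models
def cap(n,f=None):
    c=viewer.capture(n)
    if f: cv2.imwrite('pics/'+f,c['color'][:,:,::-1])
    return c
def K(c):
    f=240/np.tan(np.radians(c['vertical_fov'])/2)
    return f,c['cx'],c['cy'],np.array(c['pose'])
def proj(c,P):
    f,cx,cy,T=K(c); p=np.linalg.inv(T)@np.append(P,1); return np.array([cx+f*p[0]/p[2],cy+f*p[1]/p[2]])
def ray(c,u,v):
    f,cx,cy,T=K(c); d=T[:3,:3]@np.array([(u-cx)/f,(v-cy)/f,1]); return T[:3,3],d/np.linalg.norm(d)
def atz(c,u,v,z):
    o,d=ray(c,u,v); return o+d*(z-o[2])/d[2]
def tri(c1,p1,c2,p2):
    o1,d1=ray(c1,*p1);o2,d2=ray(c2,*p2)
    s=np.linalg.lstsq(np.c_[d1,-d2],o2-o1,rcond=None)[0]
    a=o1+d1*s[0];b=o2+d2*s[1]; return (a+b)/2,np.linalg.norm(a-b)
E
python3 - <<'E'
from h import *
np.set_printoptions(precision=1,suppress=True)
for n in ['side','top']:
    c=cap(n,n+'0.png'); print(n,c['vertical_fov'],c['cx'],c['cy'],np.array(c['pose']).tolist())
    for q in ['hanger_grip','hanger_plate','hanger_tab','post','post_home','lock','tape_roll','can_a','tumbler','jar','marker']:
        print(q,[(round(r['p'],2),np.round(r['at']).tolist(),np.round(proj(c,r['at'])).tolist()) for r in models.boxes_of(n,q)[:5]])
s=ctrl.sense();print(s['eef_pos'],s['ee_rot'],s['force'],s['time_s'])
E
```

```text
side 42.50582766459356 321.91031948795035 234.78643848897448 [[-0.8121046115734158, -0.41963040280940955, 0.40545828996236355, -142.76487382660468], [-0.5834613528585031, 0.5748285032162526, -0.5737116362866348, 926.5778553988374], [0.007677863095719233, -0.7024831079308422, -0.7116590008494996, 1235.8950360164774], [0.0, 0.0, 0.0, 1.0]]
hanger_grip [(0.77, [250.0, -351.0, 69.0], [471.0, 206.0]), (0.74, [509.0, -12.0, 29.0], [325.0, 248.0]), (0.64, [500.0, -105.0, 44.0], [348.0, 225.0])]
hanger_plate [(0.92, [497.0, -106.0, 42.0], [348.0, 226.0]), (0.92, [249.0, -351.0, 67.0], [472.0, 207.0]), (0.88, [504.0, -13.0, 32.0], [327.0, 247.0]), (0.32, [400.0, -192.0, 46.0], [395.0, 222.0])]
hanger_tab [(0.96, [249.0, -350.0, 66.0], [471.0, 208.0]), (0.89, [507.0, -12.0, 29.0], [326.0, 248.0]), (0.77, [498.0, -106.0, 44.0], [348.0, 226.0])]
post [(0.85, [517.0, 200.0, 28.0], [274.0, 297.0])]
post_home [(0.71, [519.0, 205.0, 27.0], [271.0, 298.0])]
lock [(0.21, [499.0, -103.0, 43.0], [347.0, 226.0])]
tape_roll [(0.57, [399.0, -188.0, 48.0], [395.0, 223.0])]
can_a [(0.93, [357.0, 218.0, 92.0]
[... 1013 characters left out ...]
.0, 265.0]), (0.87, [285.0, -401.0, 58.0], [496.0, 359.0]), (0.37, [414.0, 387.0, 16.0], [159.0, 301.0])]
post [(0.63, [517.0, 195.0, 7.0], [242.0, 259.0]), (0.53, [784.0, 33.0, 97.0], [309.0, 143.0])]
post_home [(0.55, [518.0, 196.0, 11.0], [241.0, 259.0])]
lock [(0.61, [530.0, 189.0, 244.0], [229.0, 239.0])]
tape_roll []
can_a [(0.9, [608.0, 310.0, 110.0], [186.0, 214.0]), (0.78, [366.0, 194.0, 108.0], [234.0, 321.0])]
tumbler [(0.69, [680.0, -376.0, 114.0], [486.0, 186.0])]
jar [(0.82, [787.0, 35.0, 102.0], [308.0, 141.0])]
marker [(0.98, [413.0, 389.0, 14.0], [159.0, 301.0]), (0.39, [682.0, -378.0, 113.0], [486.0, 185.0])]
[ 181.9 -492.5  231.3] [-0.   1.   0.2  0. ] [ 0.3  0.4 -0.1] 1.2
```

View pics/side0.png

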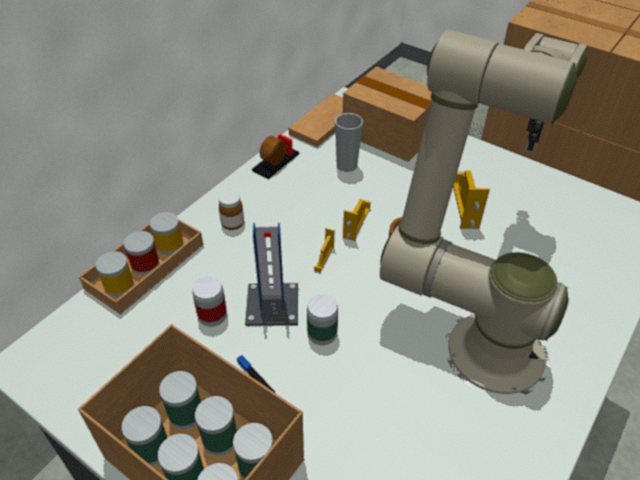

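View pics/top0.png

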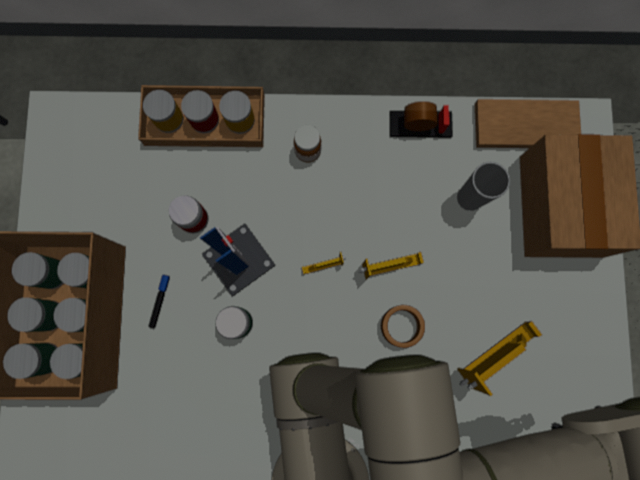

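The three look-alikes in the top view are small (323,264), middle (392,264) and large (500,357). By the description the middle one at (392,264) is meant; in the side view it is at (355,218). The post is at (240,262) in the top view and (268,270) in the side view. Next is a close crop to check.

```bash
python3 - <<'E'
import cv2,numpy as np
s=cv2.imread('pics/side0.png');t=cv2.imread('pics/top0.png')
a=cv2.resize(s[185:275,310:390],(400,300)[:0] or (356,400),interpolation=cv2.INTER_CUBIC) if 0 else None
def r(im,x,y,w,h,W,H): return cv2.resize(im[y:y+h,x:x+w],(W,H),interpolation=cv2.INTER_CUBIC)
A=r(s,310,190,80,60,400,300);B=r(t,350,240,80,60,400,300)
C=r(s,230,215,80,60,400,300) ;C=r(s,210,215,120,90+0,400,300);D=r(t,180,215,120,90,400,300)
cv2.imwrite('pics/crop0.png',np.vstack([np.hstack([A,B]),np.hstack([C,D])]))
E
```

```text
(no output)
```

View pics/crop0.png

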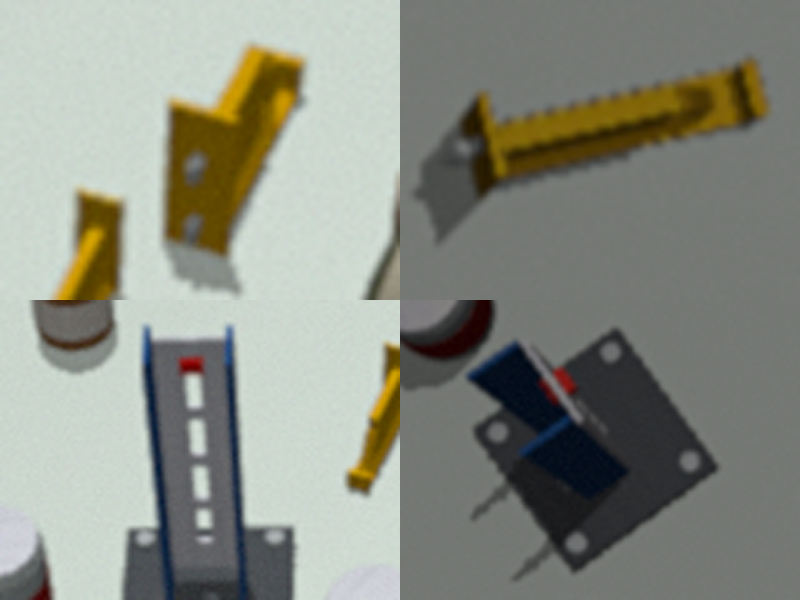

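The crop shows the middle hanger (two tabs, plate towards the upright), and the post's front facing away from the side camera, which sees the see-through slots from behind. Next I pick out precise features.

```bash
python3 - <<'E'
import cv2,numpy as np
s=cv2.imread('pics/side0.png');t=cv2.imread('pics/top0.png')
def r(im,x,y,w,h,k): return cv2.resize(im[y:y+h,x:x+w],(w*k,h*k),interpolation=cv2.INTER_CUBIC)
A=r(t,198,220,80,80,6);A=np.clip(A*1.6,0,255).astype(np.uint8);B=r(s,238,215,64,118,5)
o=np.zeros((590,800,3),np.uint8);o[:480,:480]=A;o[:,480:]=B
cv2.imwrite('pics/crop1.png',o)
E
```

```text
(no output)
```

View pics/crop1.png

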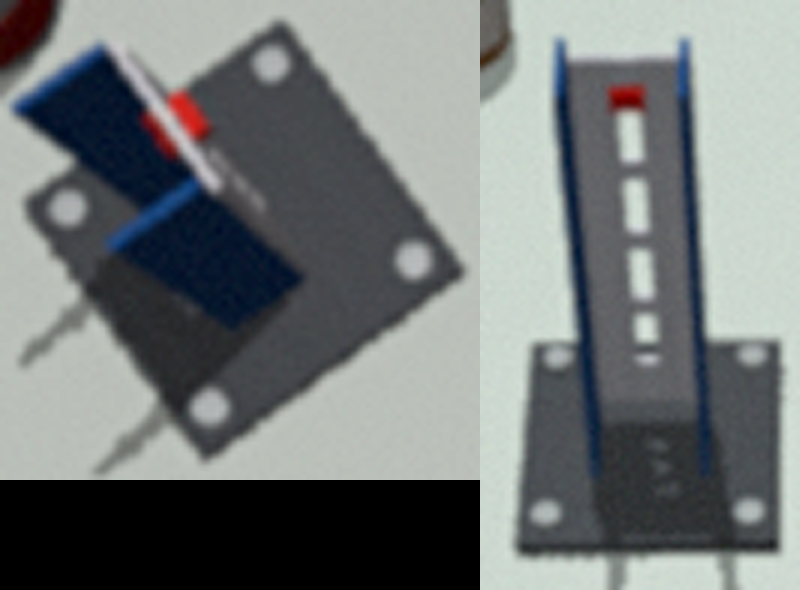

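```bash
cat > post.py <<'E'
from h import *
np.set_printoptions(precision=1,suppress=True)
T=lambda x,y:((x+.5)/6-.5+198,(y+.5)/6-.5+220)
S=lambda x,y:((x-480+.5)/5-.5+238,(y+.5)/5-.5+215)
if __name__=='__main__':
    ct=cap('top');cs=cap('side')
    sc=[atz(ct,*T(*p),10) for p in [(271,63),(413,260),(209,407),(67,208)]]
    ss=[atz(cs,*S(*p),10) for p in [(557,356),(753,354),(749,511),(545,512)]]
    for a in sc+ss: print(a)
    print('foot centre',np.mean(sc,0),np.mean(ss,0))
    def yaw(a,b): return np.degrees(np.arctan2(*(a-b)[[1,0]]))
    print('yaw top',[yaw(*p) for p in [(sc[3],sc[0]),(sc[2],sc[1])]], 'tang',[yaw(sc[3],sc[2]),yaw(sc[0],sc[1])])
    f=[atz(ct,*T(*p),280) for p in [(127,50),(222,186)]]
    print('strip front top',f,'mid',np.mean(f,0),'len',np.linalg.norm(f[0]-f[1]),'tang',yaw(*f))
    fl=[atz(ct,*T(*p),280) for p in [(100,42),(15,105),(197,180),(108,245)]]
    print('flange',fl)
    sf=[atz(cs,*S(*p),280) for p in [(556,40),(688,40)]]
    print('side flange ends',sf)
    m=np.mean(f,0)[:2];
    for q,z in [((637,205),173),((642,273),125)]: print('slot',atz(cs,*S(*q),z))
E
python3 post.py
```

```text
[589.  194.2  10. ]
[508.5 134.5  10. ]
[448.4 215.   10. ]
[528.6 274.9  10. ]
[591.3 193.1  10. ]
[510.5 132.6  10. ]
[450.6 213.5  10. ]
[531.5 273.1  10. ]
foot centre [518.6 204.6  10. ] [521.  203.1  10. ]
yaw top [np.float64(126.82033185909872), np.float64(126.75254045821974)] tang [np.float64(36.77936943881295), np.float64(36.568317690814375)]
strip front top [array([544.7, 203.6, 280. ]), array([500.4, 171.5, 280. ])] mid [522.6 187.5 280. ] len 54.768536182551266 tang 35.95422964286815
flange [array([547.3, 212.5, 280. ]), array([526.3, 239.1, 280. ]), array([502.3, 179.6, 280. ]), array([480.9, 207.4, 280. ])]
side flange ends [array([547.8, 215.5, 280. ]), array([500.5, 181. , 280. ])]
slot [522.9 198.3 173. ]
slot [523.  198.4 125. ]
```

```bash
python3 - <<'E'
from h import *
np.set_printoptions(precision=1,suppress=True)
ct=cap('top');cs=cap('side')
T=lambda x,y:((x-400+.5)/5-.5+350,(y+.5)/5-.5+240)
S=lambda x,y:((x+.5)/5-.5+310,(y+.5)/5-.5+190)
P=[atz(ct,*T(*p),105) for p in [(485,92),(503,180)]];m=np.mean(P,0)
tip=[atz(ct,*T(*p),28) for p in [(752,60),(768,115)]];t=np.mean(tip,0)
print(P,np.linalg.norm(P[0]-P[1]),'tip',tip,'dist',np.linalg.norm((m-t)[:2]),'yaw',np.degrees(np.arctan2(*(m-t)[[1,0]])),np.degrees(np.arctan2(*(P[0]-P[1])[[1,0]])))
u=(m-t)[:2];u/=np.linalg.norm(u)
print('grip from plate',m[:2]-u*56,'from tip',t[:2]+u*86)
Q=[atz(cs,*S(*p),105) for p in [(168,100),(238,123)]];t2=[atz(cs,*S(*p),28) for p in [(250,45),(303,60)]]
b=[atz(cs,*S(*p),0) for p in [(165,240),(228,254)]]
for n,q in (('top',Q),('tip',t2),('bot',b)): print('side',n,q,np.mean(q,0),np.linalg.norm(q[0]-q[1]))
E
```

```text
[array([ 510.4, -100.7,  105. ]), array([ 470.5, -108.6,  105. ])] 40.712761180852745 tip [array([ 536.9, -237. ,   28. ]), array([ 510.2, -244.2,   28. ])] dist 139.98905184883125 yaw 103.68868826138625 11.231192615274196
grip from plate [ 503.7 -159. ] from tip [ 503.2 -157.1]
side top [array([510.8, -96. , 105. ]), array([ 470.6, -103.2,  105. ])] [490.7 -99.6 105. ] 40.88767944608309
side tip [array([ 543.2, -232.8,   28. ]), array([ 511.1, -240.1,   28. ])] [ 527.1 -236.4   28. ] 32.857159265141135
side bot [array([508.1, -94.9,   0. ]), array([ 473.5, -106.7,    0. ])] [ 490.8 -100.8    0. ] 36.51500790613704
```

```bash
cat > tool.py <<'E'
from h import *
from scipy.spatial.transform import Rotation as R
import sys
np.set_printoptions(precision=1,suppress=True)
def to(p,yaw):
    "shift (tool axes, mm) and turn about tool z (deg) to put TCP at p with tool x at yaw (mod 180)"
    s=ctrl.sense();q=s['ee_rot'];M=R.from_quat([q[1],q[2],q[3],q[0]]).as_matrix()
    a=np.degrees(np.arctan2(M[1,0],M[0,0]));d=(yaw-a+90)%180-90
    print('t',round(s['time_s'],2),'tcp',np.array(s['eef_pos']),'F',np.array(s['force']),'toolx',round(a,2),'tilt',M[:,2],'j',np.round(s['joints'],2),'w',s['grip_width'],'gf',s['grip_force'])
    print('shift',M.T@(np.array(p)-s['eef_pos']),'turn rad',np.radians(-d),'deg',-d)
if __name__=='__main__': to([float(v) for v in sys.argv[1:4]],float(sys.argv[4]))
E
python3 tool.py 503.5 -157.5 180 103.5; python3 -c "from rig import ctrl;print(ctrl.grasp_offset)"
```

```text
t 1.4 tcp [ 181.9 -492.5  231.3] F [ 0.1 -0.5  0.7] toolx 20.27 tilt [ 0.  0. -1.] j [-1.4  0.3  1.5  0.   1.3 -0.2] w 1.0024255454050774 gf 0.0
shift [ 417.8 -202.8   51.3] turn rad -1.452628595400156 deg -83.22948771644582
18.700000000000003
```

```bash
python3 -m pendant '0.0522 -0.0254 0 0;0.0522 -0.0254 0 0;0.0522 -0.0254 0 0;0.0522 -0.0254 0 0;0.0522 -0.0254 0 0;0.0522 -0.0254 0 0;0.0522 -0.0254 0 0;0.0522 -0.0254 0 0;0 0 0 -0.1816;0 0 0 -0.1816' 1
python3 -m pendant '0 0 0 -0.1816;0 0 0 -0.1816;0 0 0 -0.1816;0 0 0 -0.1816;0 0 0 -0.1816;0 0 0 -0.1816;0 0 0 0;0 0 0 0'
python3 tool.py 503.5 -157.5 120 103.5
```

```text
time_s: 2.65
eef_pos: [503.6, -156.5, 231.1]
ee_rot: [-0.0, 0.935, 0.354, -0.0]
force: [0.2, 0.6, -0.7]
grip_width: 1.0
grip_force: 0.0
time_s: 3.65
eef_pos: [503.2, -157.2, 231.3]
ee_rot: [0.0, 0.62, 0.784, -0.0]
force: [-0.0, -0.0, 0.1]
grip_width: 1.003
grip_force: 0.0
t 3.65 tcp [ 503.2 -157.2  231.3] F [-0.  -0.   0.1] toolx 103.31 tilt [ 0. -0. -1.] j [-0.5  0.3  1.5 -0.   1.3 -0.8] w 1.003174978607609 gf 0.0
shift [ -0.3   0.2 111.3] turn rad -0.0033134944896610254 deg -0.18984924969743133
```

```bash
python3 -m pendant '0 0 0.03 0;0 0 0.04 0;0 0 0.04 0;0 0 0.04 0;0 0 0.03 0;0 0 0.014 0;0 0 0 0;0 0 0 0' 
python3 -m pendant '0 0 0 0;0 0 0 0;0 0 0 0;0 0 0 0;0 0 0 0;0 0 0 0;0 0 0 0;0 0 0 0;0 0 0 0;0 0 0 0' 0 60
python3 -m pendant '0 0 0 0;0 0 0 0;0 0 0 0;0 0 0 0' - 60
python3 - <<'E'
from h import *
cap('side','g_side.png');cap('top','g_top.png')
s=cv2.imread('pics/g_side.png');t=cv2.imread('pics/g_top.png')
r=lambda im,x,y,w,h,k:cv2.resize(im[y:y+h,x:x+w],(w*k,h*k),interpolation=cv2.INTER_CUBIC)
cv2.imwrite('pics/g.png',np.hstack([r(s,310,150,100,120,4),np.clip(r(t,340,210,100,120,4)*1.4,0,255).astype(np.uint8)]))
E
```

```text
time_s: 4.65
eef_pos: [503.9, -157.6, 38.5]
ee_rot: [0.001, 0.619, 0.785, 0.0]
force: [0.9, 0.9, 0.6]
grip_width: 1.005
grip_force: 0.0
time_s: 5.9
eef_pos: [503.3, -157.2, 37.4]
ee_rot: [0.0, 0.619, 0.785, 0.0]
force: [1.3, 0.5, 1.2]
grip_width: 0.137
grip_force: 59.9
time_s: 6.4
eef_pos: [503.3, -157.2, 37.3]
ee_rot: [0.0, 0.619, 0.785, 0.0]
force: [1.2, 0.2, 1.7]
grip_width: 0.129
grip_force: 59.9
```

View pics/g.png

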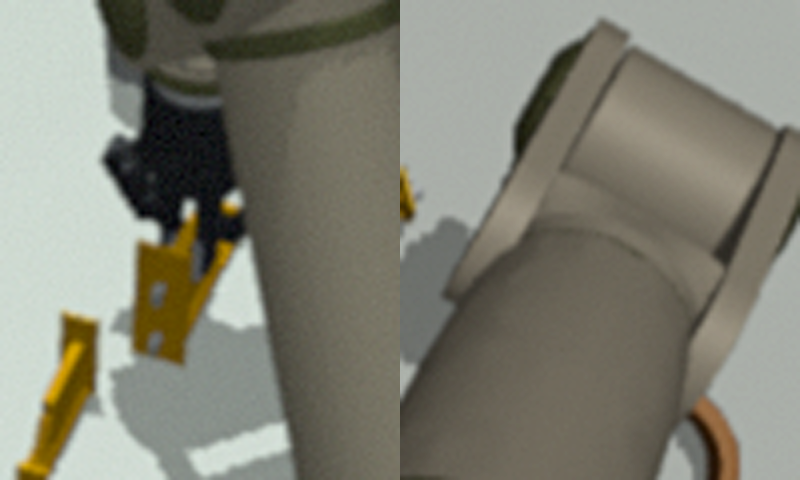

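Gripped: the side crop shows the rib between the fingers, plate at (160,300) of the crop, upright. Lift and go to a staging place 45 mm off the face.

```bash
python3 -m pendant '0 0 -0.01 0;0 0 -0.025 0;0 0 -0.03 0;0 0 -0.03 0;0 0 -0.03 0;0 0 -0.028 0;0 0 0 0;0 0 0 0'; python3 tool.py 590.4 109.3 190.3 126.7
```

```text
time_s: 7.5
eef_pos: [502.5, -156.9, 188.9]
ee_rot: [-0.001, 0.619, 0.785, -0.0]
force: [0.1, -0.2, -4.1]
grip_width: 0.131
grip_force: 59.3
t 7.5 tcp [ 502.5 -156.9  188.9] F [ 0.1 -0.2 -4.1] toolx 103.51 tilt [-0.  0. -1.] j [-0.5  0.3  1.6 -0.   1.2 -0.8] w 0.13107309179278323 gf 59.29877758026123
shift [238.3 147.6  -1.3] turn rad -0.40479913445511345 deg -23.193281954826745
```

```bash
python3 -m pendant '0.02 0.0123 0 0;0.03 0.0185 0 0;0.03 0.0185 0 0;0.03 0.0185 0 0;0.03 0.0185 0 0;0.03 0.0185 0 0;0.03 0.0185 0 0;0.025 0.0155 0 0;0.013 0.0086 0 0;0 0 0 0' 
python3 -m pendant '0 0 0 -0.0675;0 0 0 -0.0675;0 0 0 -0.0675;0 0 0 -0.0675;0 0 0 -0.0675;0 0 0 -0.0675;0 0 0 0;0 0 0 0;0 0 0 0'
python3 tool.py 590.4 109.3 190.3 126.7
python3 - <<'E'
from h import *
cap('side','p_side.png');cap('top','p_top.png')
s=cv2.imread('pics/p_side.png');t=cv2.imread('pics/p_top.png')
r=lambda im,x,y,w,h,k:cv2.resize(im[y:y+h,x:x+w],(w*k,h*k),interpolation=cv2.INTER_CUBIC)
cv2.imwrite('pics/p.png',np.hstack([r(s,225,180,80,120,5),np.clip(r(t,200,200,80,120,5)*1.5,0,255).astype(np.uint8)]))
E
```

```text
time_s: 8.75
eef_pos: [590.7, 108.9, 189.2]
ee_rot: [-0.001, 0.619, 0.786, -0.001]
force: [-0.1, -0.4, -3.9]
grip_width: 0.128
grip_force: 59.3
time_s: 9.88
eef_pos: [590.9, 108.4, 190.2]
ee_rot: [-0.0, 0.449, 0.894, -0.0]
force: [0.1, 0.7, -2.8]
grip_width: 0.131
grip_force: 59.2
t 9.88 tcp [590.9 108.4 190.2] F [ 0.1  0.7 -2.8] toolx 126.66 tilt [-0. -0. -1.] j [-0.   0.5  1.3 -0.   1.3 -0.7] w 0.13105403683991199 gf 59.200506806373596
shift [ 1.   0.2 -0.1] turn rad -0.0006927050775200963 deg -0.039689077389184035
```

View pics/p.png

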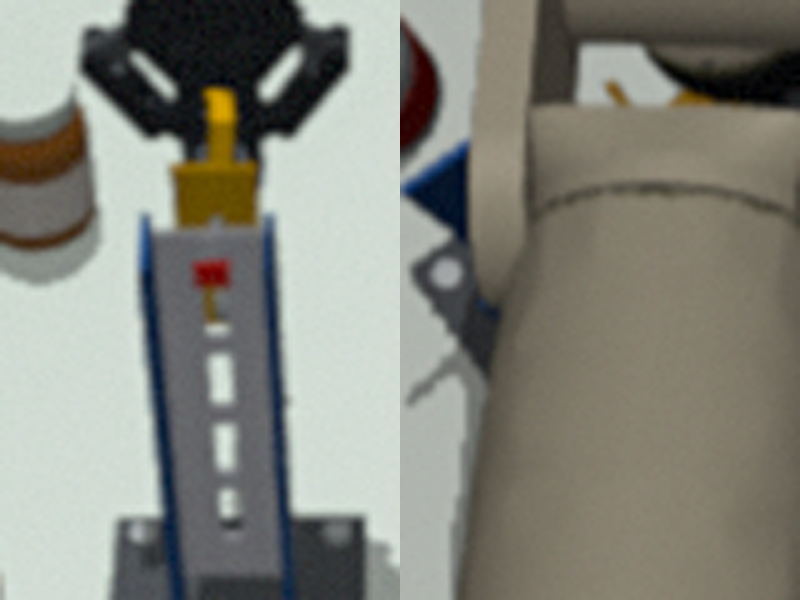

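```bash
python3 - <<'E'
from h import *
np.set_printoptions(precision=1,suppress=True)
cs=cap('side');S=lambda x,y:((x+.5)/5-.5+225,(y+.5)/5-.5+180)
img=cv2.imread('pics/p_side.png').astype(int)
a=np.radians(126.7);X=np.array([np.cos(a),np.sin(a)]);Y=np.array([-X[1],X[0]])
O=np.array([528.8,191.9])
def f(n,p,z): 
    w=atz(cs,*p,z); print(n,w,'post x,y',X@(w[:2]-O),Y@(w[:2]-O))
f('plate top L',S(174,165),258);f('plate top R',S(257,165),258)
f('lock',S(211.5,275),246)
for r,z in ((380,173),(445,125),(503,80)): 
    v=int(S(0,r)[1]); row=img[v,258:282].min(1); thr=(row.max()+row[[2,-3]].mean())/2
    ii=np.where(row>thr)[0]; w=np.clip(row-140,0,None); w=w*(np.abs(np.arange(24)-ii.mean())<5); f('slot',((w*np.arange(258,282)).sum()/w.sum(),v),z); print(row)
E
```

```text
plate top L [572.8 164.9 258. ] post x,y -47.96179920994107 -19.089005146792374
plate top R [541.9 142.3 258. ] post x,y -47.602736988971365 19.162228126290636
lock [521.7 201.2 246. ] post x,y 11.690472558138046 0.20012745758476777
slot [524.6 197.2 173. ] post x,y 6.756912548865067 0.2627070557960747
[ 86  97 101 104 100 100  97  99 122 183 211 211 200 157 111  98 102 101
 106 100  81  45  37 107]
slot [526.4 196.1 125. ] post x,y 4.842026409209915 -0.5820957203902747
[ 25  73 101  99 101 100 100  98  99 126 177 210 213 178 129 101  99 100
 100 102  98  76  31  51]
slot [528.  196.5  80. ] post x,y 4.215722311155708 -2.0837309955708343
[ 31  20  69  90  99  96 100 100  97  97 128 179 192 165 133 111  99  99
 100  98  99 102  68  19]
```

```bash
cat > fp.py <<'E'
from tool import *
s=ctrl.sense();a=np.radians(126.7);X=np.array([np.cos(a),np.sin(a),0]);Y=np.array([-X[1],X[0],0])
d=np.array(s['eef_pos'])-[528.8,191.9,-18.7];F=np.array(s['force'])
print('t',s['time_s'],'grip in post',[d@X,d@Y,d[2]],'F post',[F@X,F@Y,F[2]],'M',np.array(s['wrist_torque']),'gf',s['grip_force'])
E
python3 -m pendant '0.01 0 0 0;0.01 0 0 0;0.005 0 0 0;0.003 0 0 0;0 0 0 0';python3 fp.py
python3 -m pendant '0.003 0 0 0;0.003 0 0 0;0.002 0 0 0;0.002 0 0 0;0 0 0 0';python3 fp.py
```

```text
time_s: 10.65
eef_pos: [574.1, 131.2, 190.4]
ee_rot: [0.0, 0.448, 0.894, -0.0]
force: [-0.6, -0.3, -3.5]
grip_width: 0.134
grip_force: 59.2
t 10.65 grip in post [np.float64(-75.75695546135631), np.float64(-0.08080361535248368), np.float64(209.05484498380974)] F post [np.float64(0.11926605047341829), np.float64(0.6421144403402252), np.float64(-3.539383897154226)] M [-0.  0.  0.] gf 59.21836853027344
time_s: 11.28
eef_pos: [568.2, 139.2, 190.3]
ee_rot: [0.0, 0.448, 0.894, -0.0]
force: [0.5, 0.6, -2.8]
grip_width: 0.126
grip_force: 59.2
t 11.275 grip in post [np.float64(-65.77031614039767), np.float64(-0.07206394162468231), np.float64(209.01458734228035)] F post [np.float64(0.1667515247472835), np.float64(-0.7147216463490479), np.float64(-2.8194313621591927)] M [-0.1 -0.   0.1] gf 59.21821653842926
```

```bash
for i in 1; do python3 -m pendant '0.001 0 0 0;0.001 0 0 0;0.001 0 0 0;0.001 0 0 0;0 0 0 0' >/dev/null;python3 fp.py; done
python3 -m pendant '0.001 0 0 0;0.001 0 0 0;0 0 0 0' >/dev/null;python3 fp.py
```

```text
t 11.9 grip in post [np.float64(-62.0581409376069), np.float64(-0.04777822287498458), np.float64(209.00035123582535)] F post [np.float64(-2.452855710862051), np.float64(-0.3123308488029351), np.float64(-2.993812030046454)] M [-0.3 -0.2  0. ] gf 59.15863215923309
t 12.275 grip in post [np.float64(-59.88920076665338), np.float64(-0.04083125423091796), np.float64(208.99471252921052)] F post [np.float64(-3.589342263167314), np.float64(0.24406041175247317), np.float64(-4.84544824982583)] M [-0.4 -0.3 -0. ] gf 59.14098501205444
```

Lock spring is being felt; the tabs are in the slots. Continue until the plate seats.

```bash
python3 -m pendant '0.001 0 0 0;0.001 0 0 0;0 0 0 0' >/dev/null;python3 fp.py;python3 -m pendant '0.001 0 0 0;0 0 0 0' >/dev/null;python3 fp.py
```

```text
t 12.65 grip in post [np.float64(-57.88016457922085), np.float64(-0.039613840356962415), np.float64(208.98518911726737)] F post [np.float64(-3.923884231458452), np.float64(-0.905151131675773), np.float64(-4.452216045322471)] M [-0.5 -0.4  0.1] gf 59.12433743476868
t 12.9 grip in post [np.float64(-56.86827049884466), np.float64(-0.044577486516110085), np.float64(208.9797349112795)] F post [np.float64(-5.1360527877829085), np.float64(-0.5937348666145926), np.float64(-5.012737409549764)] M [-0.5 -0.4  0. ] gf 59.11513030529022
```

```bash
python3 -m pendant '0.001 0 0 0;0 0 0 0' >/dev/null;python3 fp.py;python3 -m pendant '0.001 0 0 0;0 0 0 0' >/dev/null;python3 fp.py
```

```text
t 13.15 grip in post [np.float64(-56.23458058977949), np.float64(-0.03579492156081139), np.float64(208.99336448883975)] F post [np.float64(-5.85523109349666), np.float64(-0.05137505384006689), np.float64(-4.797224964474291)] M [-0.7 -0.5  0. ] gf 58.88739466667175
t 13.4 grip in post [np.float64(-56.26321384208641), np.float64(-0.056838007476458494), np.float64(209.04817892607062)] F post [np.float64(-11.514562507136027), np.float64(-0.5519057158143171), np.float64(-6.2423091971333795)] M [-1.2 -1.   0.1] gf 58.759217262268066
```

```bash
python3 -m pendant '-0.0009 0 0 0;0 0 0 0;0 0 0 0' >/dev/null;python3 fp.py;python3 -m pendant '0 0 0.001 0;0 0 0.001 0;0 0 0.001 0;0 0 0 0' >/dev/null;python3 fp.py;python3 -m pendant '0 0 0.001 0;0 0 0.001 0;0 0 0.001 0;0 0 0 0' >/dev/null;python3 fp.py
```

```text
t 13.775 grip in post [np.float64(-56.24534823942511), np.float64(-0.048888710115858866), np.float64(209.04013040456059)] F post [np.float64(-7.087505637364252), np.float64(0.4919657858808371), np.float64(-5.066218232333788)] M [-0.7 -0.6  0.1] gf 58.943549394607544
t 14.275 grip in post [np.float64(-56.33919137865816), np.float64(-0.3561794769262984), np.float64(206.97523653955096)] F post [np.float64(-6.578961885101674), np.float64(-0.154245610663626), np.float64(0.6527460311320749)] M [-0.6 -0.3  0. ] gf 59.83460068702698
t 14.775 grip in post [np.float64(-56.337437722147655), np.float64(-0.3873866810128024), np.float64(204.03063704044186)] F post [np.float64(-5.6159336185860695), np.float64(1.082509155647711), np.float64(0.5604198398453868)] M [-0.5 -0.3  0. ] gf 59.91028189659119
```

```bash
for i in 1; do python3 -m pendant '0 0 0.001 0;0 0 0.001 0;0 0 0 0' >/dev/null;python3 fp.py; done; python3 -m pendant '0 0 0.001 0;0 0 0.001 0;0 0 0 0' >/dev/null;python3 fp.py;  python3 -m pendant '0 0 0.001 0;0 0 0.0005 0;0 0 0 0' >/dev/null;python3 fp.py
```

```text
t 15.15 grip in post [np.float64(-56.3523636459412), np.float64(-0.390616485377494), np.float64(202.0195727955178)] F post [np.float64(-6.348123599612111), np.float64(-0.05426414480412924), np.float64(0.7191604050117402)] M [-0.6 -0.3  0.1] gf 59.91901874542236
t 15.525 grip in post [np.float64(-56.3459918952859), np.float64(-0.3968517905438028), np.float64(200.04034525240635)] F post [np.float64(-6.098523838383955), np.float64(0.6063043721926327), np.float64(0.5595593231055551)] M [-0.6 -0.2  0. ] gf 59.933772683143616
t 15.9 grip in post [np.float64(-56.3430518043685), np.float64(-0.4113577061816263), np.float64(198.60659931246317)] F post [np.float64(-6.324353382437717), np.float64(1.000384089544686), np.float64(1.6369522773530623)] M [-0.6 -0.3  0.1] gf 59.96970534324646
```

```bash
python3 -m pendant '0 0 0.001 0;0 0 0.0005 0;0 0 0 0' >/dev/null;python3 fp.py
```

```text
t 16.275 grip in post [np.float64(-56.368421092297915), np.float64(-0.3971085034086823), np.float64(197.09734576123077)] F post [np.float64(-5.776434964785135), np.float64(1.374806267930538), np.float64(1.8066046981268777)] M [-0.6 -0.2  0. ] gf 59.974181056022644
```

```bash
python3 -m pendant '0 0 0.001 0;0 0 0.001 0;0 0 0 0' >/dev/null;python3 fp.py;python3 -m pendant '0 0 0.001 0;0 0 0.001 0;0 0 0 0' >/dev/null;python3 fp.py
```

```text
t 16.65 grip in post [np.float64(-56.346840389251724), np.float64(-0.39261806187582593), np.float64(195.03408488298751)] F post [np.float64(-6.035842411141404), np.float64(1.4423214478468298), np.float64(0.9461941963772492)] M [-0.5 -0.2  0. ] gf 59.9733030796051
t 17.025 grip in post [np.float64(-56.35272011467445), np.float64(-0.3906402201240793), np.float64(193.0374919285402)] F post [np.float64(-6.928911974205412), np.float64(0.7631746604875929), np.float64(1.1331105625025455)] M [-0.6 -0.3  0.1] gf 59.98015522956848
```

```bash
python3 -m pendant '0 0 0.001 0;0 0 0.001 0;0 0 0 0' >/dev/null;python3 fp.py
```

```text
t 17.4 grip in post [np.float64(-56.358995449811424), np.float64(-0.39116537164757953), np.float64(191.02199567513398)] F post [np.float64(-6.083446162474663), np.float64(0.353279701872267), np.float64(0.6178004302557201)] M [-0.6 -0.2  0.1] gf 59.99708890914917
```

```bash
python3 -m pendant '0 0 0.001 0;0 0 0.001 0;0 0 0 0' >/dev/null;python3 fp.py
```

```text
t 17.775 grip in post [np.float64(-56.260820231407784), np.float64(-0.35726560400225427), np.float64(188.83228774936413)] F post [np.float64(-6.4687626111212495), np.float64(0.70953349733734), np.float64(1.0271167659457303)] M [-0.7 -0.4  0. ] gf 59.73016977310181
```

```bash
python3 -m pendant '0 0 0.001 0;0 0 0.0005 0;0 0 0 0' >/dev/null;python3 fp.py
```

```text
t 18.15 grip in post [np.float64(-56.2426450041934), np.float64(-0.3961290877835079), np.float64(187.56426054037004)] F post [np.float64(-6.084562341328591), np.float64(0.5027522883572976), np.float64(1.6362579750999058)] M [-0.6 -0.2 -0. ] gf 60.124804973602295
```

```bash
python3 -m pendant '0 0 0.001 0;0 0 0.0005 0;0 0 0 0' >/dev/null;python3 fp.py
```

```text
t 18.525 grip in post [np.float64(-56.39623394374499), np.float64(-0.5176992468176849), np.float64(187.36929943364797)] F post [np.float64(-4.5821159768910125), np.float64(4.673121131059894), np.float64(9.210293652087065)] M [-0.7  0.5  0.1] gf 61.47322118282318
```

```bash
python3 -m pendant '0 0 0.001 0;0 0 0 0' >/dev/null;python3 fp.py
```

```text
t 18.775 grip in post [np.float64(-56.49948011701221), np.float64(-0.6278167529510483), np.float64(187.16231254542092)] F post [np.float64(-3.7021382987499507), np.float64(5.421457432836201), np.float64(15.395140597132261)] M [-0.6  0.7  0.2] gf 62.36331224441528
```

Bottom felt at 187.3 mm (strip about 4 mm low), pushing below 20 N. Ease off and look.

```bash
python3 -m pendant '0 0 -0.0015 0;0 0 0 0' >/dev/null;python3 fp.py
python3 - <<'E'
from h import *
cap('side','b_side.png')
r=lambda im,x,y,w,h,k:cv2.resize(im[y:y+h,x:x+w],(w*k,h*k),interpolation=cv2.INTER_CUBIC)
f=lambda n:r(cv2.imread(n),235,190,60,90,6)
cv2.imwrite('pics/b.png',np.hstack([f('pics/p_side.png'),f('pics/b_side.png')]))
E
```

```text
t 19.025 grip in post [np.float64(-56.35418872158826), np.float64(-0.4645986177975184), np.float64(187.38429524211443)] F post [np.float64(-4.657922329763754), np.float64(2.2774097667304987), np.float64(7.531115369305992)] M [-0.7  0.1  0.1] gf 60.67224562168121
```

View pics/b.png

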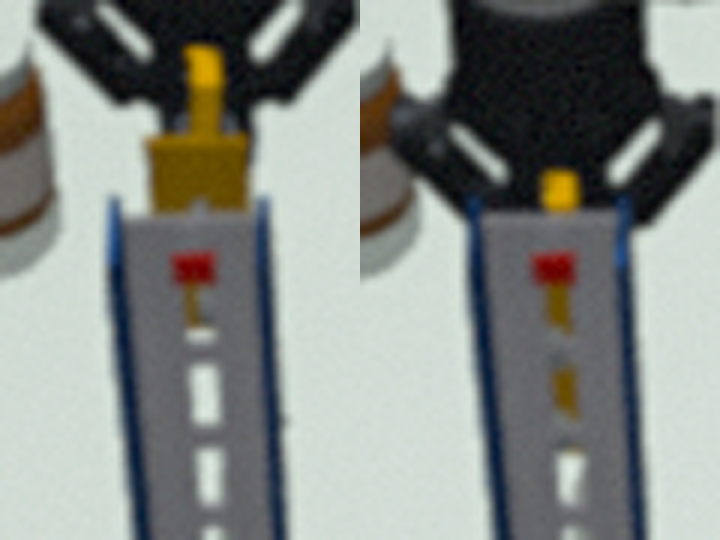

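The right crop shows the tabs in the top two slots and the lock back at its original place (red at rows 253–285, as in the left crop), so it has sprung out. Release and withdraw upward.

```bash
python3 -m pendant '0 0 -0.0008 0;0 0 0 0;0 0 0 0' >/dev/null;python3 fp.py; python3 -m pendant '0 0 0 0;0 0 0 0;0 0 0 0;0 0 0 0;0 0 0 0;0 0 0 0;0 0 0 0;0 0 0 0' 1; python3 fp.py; python3 -m pendant '0 0 -0.01 0;0 0 -0.02 0;0 0 -0.03 0;0 0 -0.03 0;-0.02 0 -0.03 0;-0.03 0 -0.03 0;-0.03 0 -0.02 0;-0.03 0 0 0;0 0 0 0;0 0 0 0'; python3 fp.py
python3 - <<'E'
from h import *
cap('side','c_side.png')
cap('top','c_top.png')
r=lambda im,x,y,w,h,k:cv2.resize(im[y:y+h,x:x+w],(w*k,h*k),interpolation=cv2.INTER_CUBIC)
cv2.imwrite('pics/c.png',np.hstack([r(cv2.imread('pics/c_side.png'),225,180,80,100,5),np.clip(r(cv2.imread('pics/c_top.png'),200,190,80,100,5)*1.5,0,255).astype(np.uint8)]))
E
```

```text
t 19.45 grip in post [np.float64(-56.28000392168964), np.float64(-0.40648202708583536), np.float64(187.5152253621891)] F post [np.float64(-4.8311627224624605), np.float64(1.3774663136168206), np.float64(2.816963408866875)] M [-0.6 -0.3  0. ] gf 59.967082142829895
time_s: 20.45
eef_pos: [562.2, 147.2, 167.6]
ee_rot: [-0.0, 0.448, 0.894, 0.0]
force: [0.1, 0.5, 0.7]
grip_width: 0.997
grip_force: 0.0
t 20.45 grip in post [np.float64(-55.77114302677105), np.float64(-0.04857233903550332), np.float64(186.30219933893602)] F post [np.float64(0.3062238686201204), np.float64(-0.3538940991475461), np.float64(0.7072167502172378)] M [-0. -0. -0.] gf 0.0
time_s: 21.7
eef_pos: [627.6, 59.6, 337.9]
ee_rot: [-0.0, 0.448, 0.894, 0.0]
force: [-0.6, 0.0, 0.3]
grip_width: 1.0
grip_force: 0.0
t 21.7 grip in post [np.float64(-165.14767168115145), np.float64(-0.11810483303091121), np.float64(356.6036296178175)] F post [np.float64(0.38069776758732093), np.float64(0.5005276534016604), np.float64(0.26384338573521793)] M [ 0.  0. -0.] gf 0.0
```

View pics/c.png

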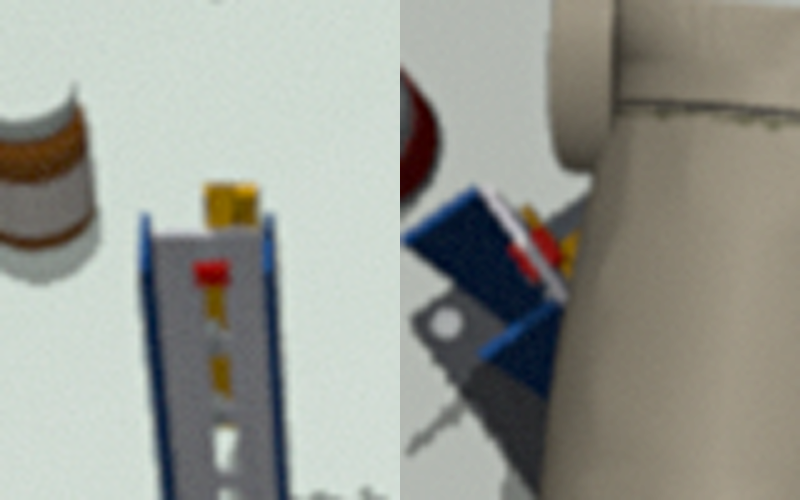

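```bash
python3 - <<'E'
from h import *
cs=cap('side');S=lambda x,y:((x+.5)/5-.5+225,(y+.5)/5-.5+180)
a=np.radians(126.7);X=np.array([np.cos(a),np.sin(a)]);Y=np.array([-X[1],X[0]]);O=np.array([528.8,191.9])
for p in ((205,184),(258,184)):
    w=atz(cs,*S(*p),159.5);print(X@(w[:2]-O),Y@(w[:2]-O))
E
```

```text
-138.4312128498075 -14.649913844776945
-138.1777219376104 12.070841407929322
```

```bash
python3 -c "from rig import ctrl;print(ctrl.finish_job())"
```

```text
the job is handed in; nothing more can be done
None
```

The yellow hanger hangs level in the top two slots, bottomed with about 18 N, with the red lock sprung out over its plate. I let go of it, touched nothing else on the table, and handed the job in at about 22 s; no verdict came back.

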